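# Hold a coating probe square on the marked spot

## Task

Take a coating-thickness reading on the blue sample plate. First turn the black selector on the grey gauge clockwise until it clicks over from the white dot to the green dot, then take the orange probe out of its aluminium stand and hold its spring nose inside the white ring on the sloping plate, square to the plate and lightly, with the nose pushed about half way in. Finish while still holding it there; do not ram the plate, and leave the other things on the table where they are.

Things in the scene. Friction and masses are not known exactly. Their poses are not given: they have to be found in the camera images.
- gauge: Grey desk unit 100 x 90 x 36 mm, fixed to the table, with a dark-green blank display at its +x end. Origin: centre of its underside, x towards the display, z up. The selector axis stands at (-18, 0) mm. (A tall tubular push handle stands along the right edge of the table: come in from the robot side, not through it.)
- selector (a joint): Angle of the selector on the gauge, rad: 0 at the white dot, 1.1 (end stop) at the green dot; grows as it is turned clockwise seen from above. An over-centre spring holds it at either end: it resists with up to 0.1 N m at first, nothing at 0.55, then pulls itself on to 1.1, also if let go there.
- selector_grip (a point): Top centre of the selector's black bar grip, 67 mm above the table, on the turning axis (z, up). The bar is 42 mm long (along this frame's x, white pointer line at +x), 12 mm thick (y) and 26 mm tall, standing on a disc of 44 mm diameter whose top is 26 mm below this point (41 mm above the table). The frame turns with the selector.
- stand: Aluminium block 70 x 70 x 50 mm, fixed to the table, with an upright round hole of 20 mm at its centre. Origin: centre of its underside, z up.
- probe: Cordless probe, about 0.12 kg, standing upright in the stand. Square orange grip 24 x 24 mm (sides along x and y of this frame) from 6 to 66 mm above the origin, with a black cap to 72 mm; below the grip a black collar 34 x 34 x 6 mm, whose underside centre is the origin and which rests on the stand; under it a steel barrel of 16 mm diameter, 33 mm long, loose in the hole (2 mm all round), and the brass nose. z points along the probe from nose to grip.
- probe_grip (a point): Middle of the orange grip's gripping length, on the probe's axis, 40 mm above the probe's origin (frame as the probe).
- nose (a joint): How far the sprung nose is pushed into the barrel, m: 0 out, 0.008 fully in. It begins to move at 1.5 N and needs about 0.5 N more for each mm (3.5 N half way, 5.5 N fully in).
- nose_tip (a point): End of the brass nose (8 mm diameter, sticks 10 mm out of the barrel), on the probe's axis, 43 mm below the probe's origin while the nose is out; frame as the probe.
- rest: Dark steel rest 110 x 100 mm, fixed to the table, that carries the sample plate. Origin: centre of its underside, z up, x towards the high side of the plate.
- plate: Blue painted sample plate 110 x 95 x 6 mm with four flat screw heads, fixed, sloping 20 degrees up along the rest's x. Origin: centre of its upper face (43 mm above the table), z square out of the face, x up the slope.
- mark (a point): Centre dot of the white ring (20 mm inside, 24 mm outside diameter) painted on the plate's upper face, at (8, 12) mm on the plate; z square out of the face.
- seal_jar: Bystander: small clear jar with black lid, 58 mm diameter, 56 mm high. Origin at its underside.
- spare_coil: Bystander: black valve coil 30 x 36 x 46 mm. Origin at its underside.
- tape_measure: Bystander: yellow and black tape measure 34 x 79 x 57 mm. Origin at its underside.
- quick_coupling: Bystander: brass quick coupling 27 x 51 x 27 mm, lying. Origin at its underside.
- plastic_cup: Bystander: off-white plastic cup 61 mm wide, 48 mm high. Origin at its underside.
- thread_tape: Bystander: white roll of thread tape, 54 mm diameter, 15 mm high, near the front edge. Origin at its underside.
There are look-alikes about, which are no part of the job. What is shaped like the stand but brown is not meant.

How it is judged (in metres and radians):
On the way, in this order (a step that is already met when the one before it is completed fails the run):
1. the selector has clicked over to the green dot (value of joint selector above 0.95 rad), for 0.2 s.
2. the probe is held clear of its stand (z of nose_tip in the frame of stand above 0.055 m and contact force between probe and the fingers above 1 N), for 0.2 s.
At the end, for the whole second after the job is handed in: The selector is at the green dot (above 0.95 rad); the fingers hold the probe still, off its stand; its nose tip is within 6 mm of the ring's centre, its axis within 8 degrees of square to the plate, the nose pressed in by 1.5 to 6.8 mm and the force on the plate between 1 and 10 N (value of joint selector above 0.95 rad and distance between nose_tip and mark below 0.006 m and angle between the z axis of probe and the z axis of mark, either way round below 0.14 rad and value of joint nose between 0.0015 and 0.0068 m and contact force between probe and plate between 1 and 10 N and contact force between probe and the fingers above 1 N and contact force between probe and stand below 0.1 N and linear speed of probe below 0.01 m/s); the arm keeps its last pose, push and grip.
It fails at once if the plate is rammed with the probe (over 15 N) (contact force between probe and plate above 15 N).
It fails at once if a bystander is shifted by more than 30 mm (distance of any of seal_jar, spare_coil, tape_measure, quick_coupling, plastic_cup, thread_tape from where it was at the start of the episode above 0.03 m).
It also fails if it takes over 58 s, if anything falls off the work surface, if the arm or the gripper's body presses on something with over 40 N, if the wrist force passes 120 N, or if a joint passes its speed limit or range.

## Robot

A 6-joint arm with a two-finger parallel gripper is mounted at the origin on a cart in front of the work surface, level with it; the furniture and walls round the work are solid. World frame = base frame: x ahead of the robot, y to its left, z up, the work surface at z = 0. Lengths are in m, angles in degrees, forces in N, time in s.
With the tool pointing down it reaches from about 0.4 to 0.825 m from the base axis. Payload 7 kg.
Tool frame: the origin (TCP) lies midway between the tips of the shut fingers; the grasp point (between the pads) lies 19 mm behind it; x points along the fingers, z is the direction in which the jaws open and shut, and the axes are right-handed (so a half turn about x gives the same grasp; the last joint's range is limited). The gripper opens to 88 mm and grips with 3 to 60 N. Pads are 19 mm wide; open, the fingers measure 130 mm over their backs; the gripper's body (78 mm by 193 mm) begins 47 mm behind the grasp point.
Start: joints at [91.622, 20.546, 0.682, 0, -70.136, -16.507], TCP at [0.173, 0.652, 0.227] pointing down, gripper open.
Joint ranges: [-176.03, 176.03], [-82.01, 121.73], [-58.28, 71.71], [-173.87, 95.51], [-174.79, -0.11], [-173.66, 173.66]. Speed limits (degrees/s): [136.94, 136.94, 172.46, 180, 180, 180].

## Interface

Orientations are given as a 3x3 rotation matrix whose columns are the frame's x, y, z axes.
In Python, from workcell import bot, open_gripper, close_gripper, planner, sensors, read_camera, ticket, models gives the robot as it stands. Calls block until the motion is done:
- bot.movep(position, orientation): joint-space move of the TCP to a pose.
- bot.servo_line(position, rotation=None, velocity=0.15, contact_N=None): straight line of the TCP; rotation=None keeps the orientation; velocity is the mean speed in m/s. With contact_N (N) it stops when the force on the tool has changed by that much, and returns True; else False.
- bot.move_j(angles): joint-space move.
- open_gripper() and close_gripper(squeeze=None): open the fingers fully, or close them until they stop; squeeze is the grip in N (None keeps the last).
- bot.wait(seconds).
- planner.ik(position, orientation): joint angles nearest the present ones, or None.
- sensors.state(): the state.
- read_camera(name): name is "scene" or "top"; returns a dict with "img" (480x640x3 uint8, blue, green, red), "vertical_fov" (degrees; the focal length in pixels is half the picture's height over the tangent of half this angle, whatever the lens; pixels are square), "cx", "cy" (the principal point, pixels), "xyz" and "attitude" of the camera in the world. Camera axes: x right, y up, looking along -z (the intrinsics and any distortion apply to the point x, -y, -z); pixel columns grow to the right and rows downward; lengths in m; the calibration is good to about 2 mm. A picture is of the moment at which its call begins. There is no depth.
A pose or a line that the arm cannot do raises bot.Unreachable and nothing moves.
- ticket.finish_job(): hands the job in, once; it reports no verdict.
Trained networks look in a picture, given as the dict that the camera call returned (one of the last four; its "shot" number tells which), for a name from the list of things; names that differ only in an ending like _2 or _b are one class to them, and where a whole thing is asked for, a point or a joint stands for the part that bears it (a point fixed in the world has none). Each returns a list of dicts, best first, with "confidence" (0 to 1); they miss things now and then, are a little off and sometimes report something else, mostly with a low value. They report only what shows in the picture. A call takes as long as a camera call. They do not tell look-alikes from the thing itself.
- models.masks_of(label, picture): "pixels" (480x640 bool, what is visible of it).
- models.spot_point(label, picture): "centre" ([x, y, z] in m, in the coordinates of the camera as it stood for that picture, good to about 4 mm: a listed point, or the origin of a listed thing).
The state is a dict: "t": time; "q": joint angles; "joint_vel": joint speeds; "effort": joint torques, N m; "tool_pos": TCP position; "orientation": TCP orientation; "force": force on the tool from outside, world axes, zero at the start; "ft_torque": the same for the moment, N m; "grip_width": finger opening in m.
Only numpy, scipy, OpenCV 4.12 (cv2) and the standard library are available. Lean on these libraries where they do the work, as an engineer would, in place of code of your own. Each camera call takes 0.05 s, during which the arm holds its last target.

## Working session

There is one attempt and no reset: what is moved stays moved. The work goes in short steps, each a Python script; the robot and the scene stay as the last script left them, time stands still between calls to the robot, and variables do not carry over. Pictures are saved under pics/ and viewed, and the job is handed in when it is done.

```bash
ls; mkdir -p pics; python3 - <<'E'
from workcell import *
import cv2
for n in ("scene","top"):
    p=read_camera(n); cv2.imwrite(f"pics/{n}0.png",p["img"])
    print({k:v for k,v in p.items() if k!="img"})
print(sensors.state())
E
```

```text
pics
{'vertical_fov': 49.931033224951705, 'cx': 311.52738502808813, 'cy': 240.73261195570862, 'xyz': array([ 0.20057599, -0.71856074,  0.77886442]), 'attitude': array([[ 0.91402953,  0.23352556, -0.33168635],
       [-0.40495618,  0.57301923, -0.71250225],
       [ 0.02367517,  0.78556653,  0.61832411]]), 'shot': 1}
{'vertical_fov': 42.173325138339436, 'cx': 325.00564361547976, 'cy': 242.56939181200002, 'xyz': array([0.27925827, 0.05866173, 1.58988831]), 'attitude': array([[ 0.01665668,  0.98199338, -0.18817958],
       [-0.99962682,  0.01227977, -0.02440119],
       [-0.02165101,  0.1885158 ,  0.98183147]]), 'shot': 2}
{'t': 0.1, 'q': array([ 9.16238320e+01,  2.05872354e+01,  6.39494156e-01, -1.99838296e-02,
       -7.01362043e+01, -1.65094090e+01]), 'joint_vel': array([-0.02736668, -0.11974073,  0.08544836,  0.09716393, -0.09363629,
        0.08414966]), 'effort': array([-1.37276671e-03, -5.84160662e+01,  2.93748003e+01,  7.01555461e+00,
        1.01865854e-02, -4.28666544e-05]), 'tool_pos': array([0.17327173, 0.6519236 , 0.22571397]), 'orientation': array([[-2.86382965e-04,  9.66410278e-01, -2.57004071e-01],
       [-1.47381399e-03, -2.57004210e-01, -9.66409160e-01],
       [-9.99998873e-01,  1.02013075e-04,  1.49791062e-03]]), 'force': array([ 0.34614911,  0.1110793 , -0.21291236]), 'ft_torque': array([ 0.02836745,  0.02928782, -0.03966187]), 'grip_width': 0.08788844321868851}
```

View pics/scene0.png

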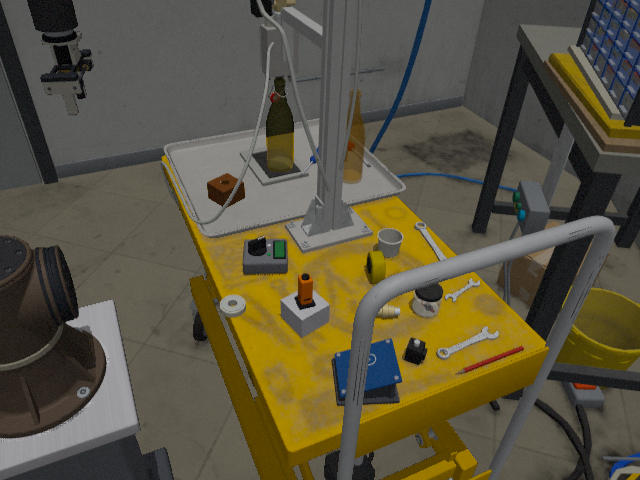

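View pics/top0.png

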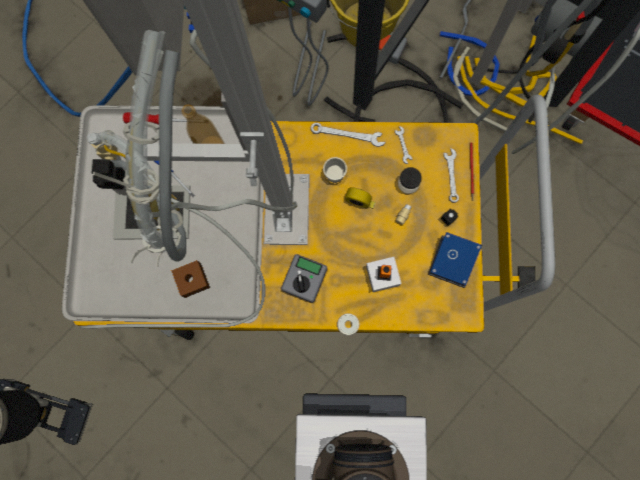

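The scene picture shows the gauge at (266,255), the probe and stand at (305,305) and the blue plate at (367,370). The only stand look-alike is the brown block at (226,190), or (190,279) in the top view. The real stand is the aluminium one at (383,273) in the top view. Next I'll measure these.

```bash
cat > h.py <<'E'
import numpy as np, cv2
from workcell import *
def f_of(p): return 240/np.tan(np.radians(p["vertical_fov"]/2))
def w2p(p,X):
    c=np.asarray(p["attitude"]).T@(np.asarray(X,float)-p["xyz"]); f=f_of(p)
    return np.array([p["cx"]+f*c[0]/-c[2], p["cy"]+f*(-c[1])/-c[2]])
def ray(p,u,v,z):
    f=f_of(p); d=np.asarray(p["attitude"])@np.array([(u-p["cx"])/f,-(v-p["cy"])/f,-1])
    return p["xyz"]+d*(z-p["xyz"][2])/d[2]
def c2w(p,c): return p["xyz"]+np.asarray(p["attitude"])@np.asarray(c)
E
python3 - <<'E'
from h import *
np.set_printoptions(precision=4,suppress=True)
for n in ("scene","top"):
    p=read_camera(n); im=p["img"]
    for l in ["gauge","selector_grip","stand","probe","probe_grip","nose_tip","rest","plate","mark","seal_jar","spare_coil","tape_measure","quick_coupling","plastic_cup","thread_tape"]:
        for d in models.spot_point(l,p)[:2]:
            X=c2w(p,d["centre"]); print(n,l,round(d["confidence"],2),X,w2p(p,X).round())
    if n=="scene":
        for i,(u,v) in enumerate([(266,255),(305,305),(367,370)]):
            c=im[v-45:v+45,u-45:u+45]; cv2.imwrite(f"pics/s{i}.png",cv2.resize(c,(400,400),interpolation=cv2.INTER_CUBIC))
    else:
        cv2.imwrite("pics/tcrop.png",cv2.resize(im[225:325,275:490],(800,372),interpolation=cv2.INTER_CUBIC))
a=[cv2.imread(f"pics/s{i}.png") for i in range(3)]
cv2.imwrite("pics/sc.png",cv2.resize(np.hstack(a),(798,266)))
E
```

```text
scene gauge 0.68 [ 0.4857  0.1474 -0.0001] [265. 262.]
scene selector_grip 0.58 [0.472  0.1487 0.0628] [258. 242.]
scene selector_grip 0.19 [0.4852 0.1456 0.0005] [265. 262.]
scene stand 0.76 [ 0.5009 -0.0533  0.0012] [305. 319.]
scene probe 0.83 [ 0.4978 -0.0578  0.0507] [305. 303.]
scene probe 0.44 [0.3741 0.0321 0.0001] [233. 308.]
scene probe_grip 0.67 [ 0.5    -0.0537  0.0919] [305. 287.]
scene rest 0.68 [ 0.54   -0.2308 -0.0008] [363. 380.]
scene plate 0.89 [ 0.5409 -0.2314  0.0464] [366. 363.]
scene mark 0.85 [ 0.5532 -0.2228  0.0479] [370. 357.]
scene mark 0.56 [ 0.657  -0.1091  0.0015] [385. 316.]
scene seal_jar 0.64 [ 0.7453 -0.1204  0.    ] [424. 308.]
scene spare_coil 0.78 [ 0.6561 -0.228  -0.0024] [416. 359.]
scene tape_measure 0.59 [ 0.6961  0.0054 -0.0037] [374. 278.]
scene quick_coupling 0.49 [ 0.661  -0.1074  0.0022] [386. 314.]
scene plastic_cup 0.95 [0.7692 0.0757 0.0004] [386. 251.]
scene plastic_cup 0.24 [ 0.539  -0.2288  0.0429] [364. 364.]
scene thread_tape 0.7 [ 0.6995  0.0092 -0.0038] [375. 277.]
top gauge 0.86 [ 0.4904  0.151  -0.0017] [304. 278.]
top gauge 
[... 233 characters left out ...]
14  0.0493] [384. 273.]
top probe_grip 0.5 [ 0.5003 -0.0519  0.0902] [385. 270.]
top nose_tip 0.45 [ 0.6542 -0.2229 -0.0034] [448. 218.]
top rest 0.63 [ 0.5384 -0.2357 -0.0055] [454. 262.]
top plate 0.69 [ 0.5387 -0.2351  0.0407] [457. 259.]
top mark 0.88 [ 0.5504 -0.2267  0.0432] [454. 254.]
top seal_jar 0.8 [ 0.7427 -0.118  -0.0022] [408. 185.]
top seal_jar 0.73 [ 0.5412 -0.2319 -0.0042] [453. 261.]
top spare_coil 0.54 [ 0.6537 -0.2232 -0.0031] [448. 218.]
top tape_measure 0.4 [ 0.6618 -0.1024  0.0016] [402. 214.]
top quick_coupling 0.51 [ 0.6607 -0.1063  0.    ] [404. 215.]
top plastic_cup 0.92 [ 0.7717  0.0771 -0.001 ] [334. 173.]
top thread_tape 0.9 [ 0.3672  0.0375 -0.0005] [348. 327.]
```

View pics/sc.png

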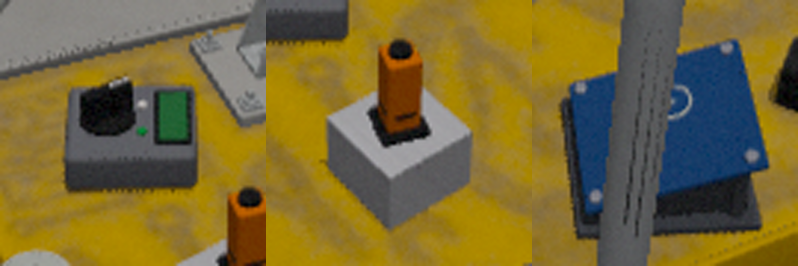

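View pics/tcrop.png

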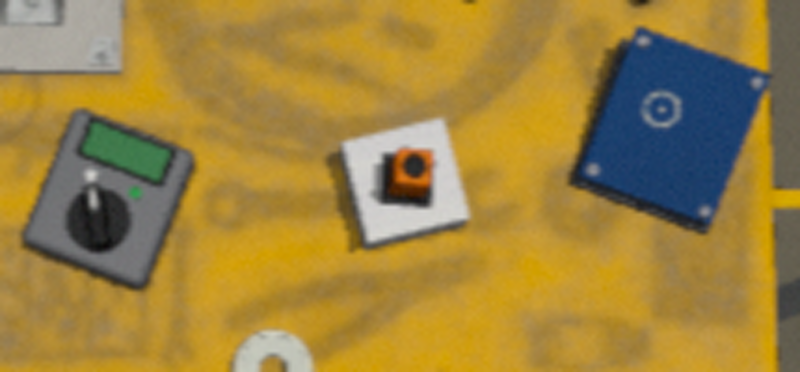

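```bash
python3 - <<'E'
from h import *
from scipy.optimize import least_squares
np.set_printoptions(precision=4,suppress=True)
P={n:read_camera(n) for n in("scene","top")}
def big(im,u,v,r,s=8):
    c=im[v-r:v+r,u-r:u+r]; return cv2.resize(c,None,fx=s,fy=s,interpolation=cv2.INTER_CUBIC),lambda q:(np.asarray(q,float)+.5)/s-.5+np.array([u-r,v-r])
def quad(m,back,name):
    cs,_=cv2.findContours(m.astype(np.uint8),cv2.RETR_EXTERNAL,cv2.CHAIN_APPROX_NONE)
    h=cv2.convexHull(np.vstack([c for c in cs if cv2.contourArea(c)>300]))
    # best quad: approxPolyN
    q=cv2.approxPolyN(h,4,ensure_convex=True).reshape(-1,2)
    return back(q)
Q={}
for n,(u,v,r) in {"scene":(367,370,45),"top":(455,258,35)}.items():
    b,back=big(P[n]["img"],u,v,r); b=b.astype(int)
    m=(b[...,0]>90)&(b[...,0]-b[...,2]>50)
    Q[n]=quad(m,back,n); print(n,Q[n])
def plateR(yaw,t=np.radians(20)):
    c,s=np.cos(yaw),np.sin(yaw)
    Rz=np.array([[c,-s,0],[s,c,0],[0,0,1]]); Ry=np.array([[np.cos(t),0,-np.sin(t)],[0,1,0],[np.sin(t),0,np.cos(t)]])
    return Rz@Ry
def res(th,names=("scene","top"),full=False):
    R=plateR(th[2]); o=np.array([th[0],th[1],.043]); out=[]
    for n in names:
        pr=np.array([w2p(P[n],o+R@np.array([sx*.055,sy*.0475,0])) for sx in(1,-1) for sy in(1,-1)])
        for q in Q[n]:
            d=pr-q; out+=list(d[np.argmin((d**2).sum(1))])
    return np.array(out)
for nm in (("top",),("scene",),("scene","top")):
  for y0 in np.radians([-70,20,110,200,-45,-20,0]):
    s=least_squares(res,[.54,-.233,y0],args=(nm,))
    print(nm,np.degrees(y0).round(),s.x[:2],np.degrees(s.x[2]),"rms",np.sqrt(np.mean(s.fun**2)), "mark",np.array([*s.x[:2],.043])+plateR(s.x[2])@[.008,.012,0])
E
```

```text
scene [[339.9375 396.3125]
 [334.3125 353.4375]
 [391.0625 337.9375]
 [401.4375 380.5625]]
top [[480.6875 244.5625]
 [465.1875 284.5625]
 [430.4375 271.5625]
 [445.6875 232.3125]]
('top',) -70.0 [ 0.541 -0.258] -90.60796166290964 rms 10.4634522412284 mark [ 0.5529 -0.2656  0.0457]
('top',) 20.0 [ 0.5395 -0.2306] -19.60301436397359 rms 0.6140643353383928 mark [ 0.5506 -0.2218  0.0457]
('top',) 110.0 [ 0.5388 -0.2555] 90.255839937288 rms 9.709031768190195 mark [ 0.5268 -0.2481  0.0457]
('top',) 200.0 [ 0.5412 -0.2314] 198.5546188673948 rms 13.480954416873928 mark [ 0.5379 -0.2452  0.0457]
('top',) -45.0 [ 0.5395 -0.2306] -19.603018970452048 rms 0.6140643353374617 mark [ 0.5506 -0.2218  0.0457]
('top',) -20.0 [ 0.5395 -0.2306] -19.603018024311915 rms 0.6140643353373307 mark [ 0.5506 -0.2218  0.0457]
('top',) 0.0 [ 0.5395 -0.2306] -19.603016985949274 rms 0.6140643353373957 mark [ 0.5506 -0.2218  0.0457]
('scene',) -70.0 [ 0.5397 -0.2352] -20.1283342614861 rms 0.3920152400051972 mark [ 0.5509 -0.2266  0.0457]
('scene',) 20.0 [ 0.5397 -0.2352] -20.128333868018736 rms 0.3920152400052183 mar
[... 658 characters left out ...]
.549  -0.2447  0.0457]
('scene', 'top') 20.0 [ 0.5399 -0.2334] -19.913784556314415 rms 0.8953492778192818 mark [ 0.5511 -0.2247  0.0457]
('scene', 'top') 110.0 [ 0.5407 -0.2332] 75.1967307229133 rms 5.775591622332674 mark [ 0.531  -0.2228  0.0457]
('scene', 'top') 200.0 [ 0.5407 -0.234 ] 167.27531268942522 rms 6.314852144221711 mark [ 0.5307 -0.2441  0.0457]
('scene', 'top') -45.0 [ 0.5399 -0.2334] -19.913787003389434 rms 0.8953492778188497 mark [ 0.5511 -0.2247  0.0457]
('scene', 'top') -20.0 [ 0.5399 -0.2334] -19.91378743074346 rms 0.895349277818871 mark [ 0.5511 -0.2247  0.0457]
('scene', 'top') 0.0 [ 0.5399 -0.2334] -19.91378661039213 rms 0.8953492778188444 mark [ 0.5511 -0.2247  0.0457]
```

```bash
cat > fit.py <<'E'
from h import *
from scipy.optimize import minimize
S=6
def Rz(a): c,s=np.cos(a),np.sin(a); return np.array([[c,-s,0],[s,c,0],[0,0,1]])
def hullmask(p,pts,box):
    u0,v0,w,h=box
    q=np.array([w2p(p,x) for x in pts]); q=((q-[u0,v0]+.5)*S-.5)
    m=np.zeros((h*S,w*S),np.uint8); cv2.fillConvexPoly(m,cv2.convexHull(np.round(q*16).astype(np.int32)),1,shift=4); return m>0
def crop(p,u,v,r): 
    return (u-r,v-r,2*r,2*r), cv2.resize(p["img"][v-r:v+r,u-r:u+r],None,fx=S,fy=S,interpolation=cv2.INTER_CUBIC).astype(int)
def up(m,u,v,r): return cv2.resize(m[v-r:v+r,u-r:u+r].astype(np.float32),None,fx=S,fy=S,interpolation=cv2.INTER_LINEAR)>.5
def hullof(m):
    cs,_=cv2.findContours(m.astype(np.uint8),cv2.RETR_EXTERNAL,cv2.CHAIN_APPROX_NONE)
    h=cv2.convexHull(np.vstack([c for c in cs if cv2.contourArea(c)>150])); o=np.zeros(m.shape,np.uint8); cv2.fillConvexPoly(o,h,1); return o>0
def fitbox(obs,size,z0,x0,sym=90):
    L,W,H=size
    def cost(t):
        R=Rz(t[2]); pts=[np.array([t[0],t[1],0])+R@np.array([a*L/2,b*W/2,0])+[0,0,z] for a in(1,-1) for b in(1,-1) for z in(z0,z0+H)]
        return sum(1-(lambda a:(a&m).sum()/(a|m).sum())(hullmask(p,pts,box)) for p,box,m in obs)
    best=None
    for y in np.radians(np.arange(-45,45,15)):
        s=minimize(cost,[*x0,y],method="Nelder-Mead",options=dict(initial_simplex=[[*x0,y],[x0[0]+.006,x0[1],y],[x0[0],x0[1]+.006,y],[*x0,y+.15]],xatol=1e-4,fatol=1e-4))
        if best is None or s.fun<best.fun: best=s
    return best
E
python3 - <<'E'
from fit import *
np.set_printoptions(precision=4,suppress=True)
P={n:read_camera(n) for n in("scene","top")}
M={}
for n in P:
    for l in("gauge","stand"):
        r=models.masks_of(l,P[n])
        for d in r[:3]: ys,xs=np.nonzero(d["pixels"]); print(n,l,round(d["confidence"],2),len(xs),xs.min(),xs.max(),ys.min(),ys.max())
C={"gauge":{"scene":(266,255,35),"top":(304,278,35)},"stand":{"scene":(305,310,40),"top":(383,273,35)},"probe":{"scene":(305,295,35),"top":(383,273,35)}}
def orange(b): return (b[...,2]>130)&(b[...,2]-b[...,1]>70)&(b[...,1]-b[...,0]>15)&(b[...,1]<125)
sheets=[]
for l,size,z0,x0 in (("probe",(.024,.024,.060),.056,(.5,-.054)),):
    o=[]
    for n in P:
        box,b=crop(P[n],*C[l][n]); m=orange(b); sheets.append(np.where(m[...,None],b//2+np.array([120,0,0]),b).clip(0,255).astype(np.uint8))
        o.append((P[n],box,hullof(m)))
    for k in ([0],[1],[0,1]):
        s=fitbox([o[i] for i in k],size,z0,x0); print(l,k,s.x[:2],np.degrees(s.x[2]),s.fun/len(k))
for l,size,x0 in (("gauge",(.1,.09,.036),(.488,.149)),("stand",(.07,.07,.05),(.5,-.052))):
    o=[]
    for n in P:
        box,b=crop(P[n],*C[l][n])
        if l=="stand":
            sp=b.max(2)-b.min(2); m=(sp<45)&(b.max(2)>85)
            m&=~((np.indices(m.shape)[0]<8*S)&(n=="scene"))
            m=cv2.morphologyEx(m.astype(np.uint8),cv2.MORPH_OPEN,np.ones((13,13)))>0
            nn,lab,st,_=cv2.connectedComponentsWithStats(m.astype(np.uint8)); m=lab==1+np.argmax(st[1:,4])
        else:
            m=up(models.masks_of(l,P[n])[0]["pixels"],*C[l][n])
        sheets.append(np.where(m[...,None],b//2+np.array([120,0,0]),b).clip(0,255).astype(np.uint8))
        o.append((P[n],box,hullof(m)))
    for k in ([0],[1],[0,1]):
        s=fitbox([o[i] for i in k],size,0,x0); print(l,k,s.x[:2],np.degrees(s.x[2]),s.fun/len(k))
cv2.imwrite("pics/masks.png",np.vstack([np.hstack([cv2.resize(x,(250,250)) for x in sheets[0::2]]),np.hstack([cv2.resize(x,(250,250)) for x in sheets[1::2]])]))
print("post", ray(P["top"],283,225,0), ray(P["scene"],329,232,0), "plate corners",ray(P["top"],264,243,0),ray(P["top"],308,243,0))
print("selector pointer dir z=.067", ray(P["top"],275+97/3.721,225+218/3.721,.067)," white dot",ray(P["top"],275+91/3.721,225+175/3.721,.036),"green",ray(P["top"],275+136/3.721,225+193/3.721,.036))
E
```

```text
scene gauge 0.82 1492 243 287 237 273
scene gauge 0.31 507 367 385 251 283
scene stand 0.86 848 207 244 173 205
scene stand 0.59 1348 280 329 292 336
top gauge 0.75 1510 282 327 254 302
top stand 0.95 926 172 209 261 297
top stand 0.87 691 367 400 257 291
probe [0] [ 0.5062 -0.0376] -23.283556702256817 0.7858214821696563
probe [1] [ 0.5011 -0.0521] -20.464082968506776 0.40158392891636085
probe [0, 1] [ 0.4998 -0.0517] -21.64582979775554 0.5958079825736579
gauge [0] [0.4894 0.1531] -19.350097401448497 0.060768483467890544
gauge [1] [0.4873 0.1485] -19.906132433062066 0.05981643633294653
gauge [0, 1] [0.4881 0.1496] -19.414066064600014 0.06654934136490226
stand [0] [ 0.5007 -0.0525] 12.855200500466305 0.13646715422119582
stand [1] [ 0.5002 -0.0503] 14.488130551000447 0.019205113089882375
stand [0, 1] [ 0.5003 -0.0506] 14.023726092115403 0.09068319872955943
post [0.6295 0.209  0.    ] [0.6732 0.1947 0.    ] plate corners [0.5808 0.2572 0.    ] [0.5823 0.1424 0.    ]
selector pointer dir z=.067 [0.4675 0.1538 0.067 ]  white dot [0.5006 0.1605 0.036 ] green [0.4887 0.1297 0.036 ]
```

View pics/masks.png

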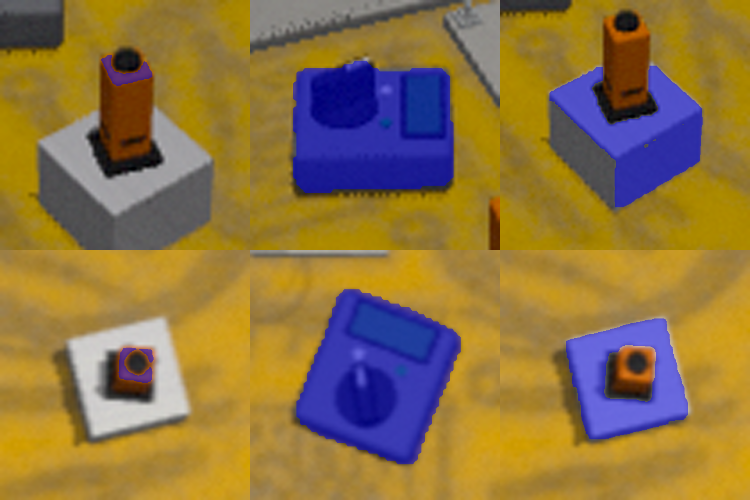

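```bash
python3 - <<'E'
from fit import *
np.set_printoptions(precision=4,suppress=True)
P={n:read_camera(n) for n in("scene","top")}
C={"scene":(305,295,35),"top":(383,273,35)}
o=[];sh=[]
for n in P:
    box,b=crop(P[n],*C[n]); 
    hsv=cv2.cvtColor(b.clip(0,255).astype(np.uint8),cv2.COLOR_BGR2HSV).astype(int)
    m=(hsv[...,0]<17)&(hsv[...,0]>4)&(hsv[...,1]>150)&(hsv[...,2]>80)
    m=cv2.morphologyEx(m.astype(np.uint8),cv2.MORPH_OPEN,np.ones((7,7)))>0
    nn,lab,st,_=cv2.connectedComponentsWithStats(m.astype(np.uint8)); m=lab==1+np.argmax(st[1:,4])
    h=hullof(m); sh.append(np.where(h[...,None],b//2+np.array([120,0,0]),b).clip(0,255).astype(np.uint8))
    o.append((P[n],box,h))
for k in ([0],[1],[0,1]):
    s=fitbox([o[i] for i in k],(.024,.024,.060),.056,(.5,-.054)); print(k,s.x[:2],np.degrees(s.x[2]),s.fun/len(k))
def bar(b):pass
c,_=None,None
_,b=crop(P["top"],301,281,14); sh.append(b.clip(0,255).astype(np.uint8))
_,b=crop(P["scene"],259,246,18); sh.append(b.clip(0,255).astype(np.uint8))
cv2.imwrite("pics/m2.png",np.hstack([cv2.resize(x,(200,200)) for x in sh[:2]]+[cv2.resize(x,(200,200)) for x in sh[2:]]))
E
```

```text
[0] [ 0.4991 -0.0531] -13.83490866474081 0.14628404174090104
[1] [ 0.4984 -0.051 ] -13.591147337117052 0.26680513595166166
[0, 1] [ 0.4998 -0.0514] -13.91389800822369 0.20946629038331016
```

View pics/m2.png

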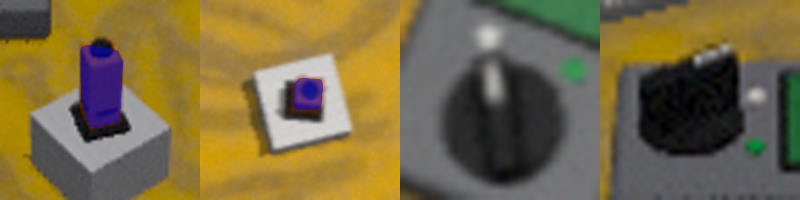

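```bash
python3 - <<'E'
from fit import *
P={n:read_camera(n) for n in("scene","top")}
rows=[]
for n,C in {"scene":(305,292,24),"top":(384,272,20)}.items():
    ims=[]
    u,v,r=C; s=266/(2*r)
    b0=cv2.resize(P[n]["img"][v-r:v+r,u-r:u+r],(266,266),interpolation=cv2.INTER_CUBIC)
    ims.append(b0)
    for y in (-14,-4):
        b=b0.copy()
        for (h,z0,z1,col) in ((.012,.056,.116,(255,255,0)),(.017,.050,.056,(0,255,0))):
            c=[np.array([.4998,-.0518,0])+Rz(np.radians(y))@np.array([a*h,d*h,0]) for a,d in((1,1),(1,-1),(-1,-1),(-1,1))]
            for z in (z0,z1):
                q=np.array([(w2p(P[n],x+[0,0,z])-[u-r,v-r]+.5)*s for x in c]).astype(np.int32)
                cv2.polylines(b,[q],True,col,1)
        ims.append(b)
    rows.append(np.hstack(ims))
cv2.imwrite("pics/ov.png",np.vstack(rows))
E
```

```text
(no output)
```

View pics/ov.png

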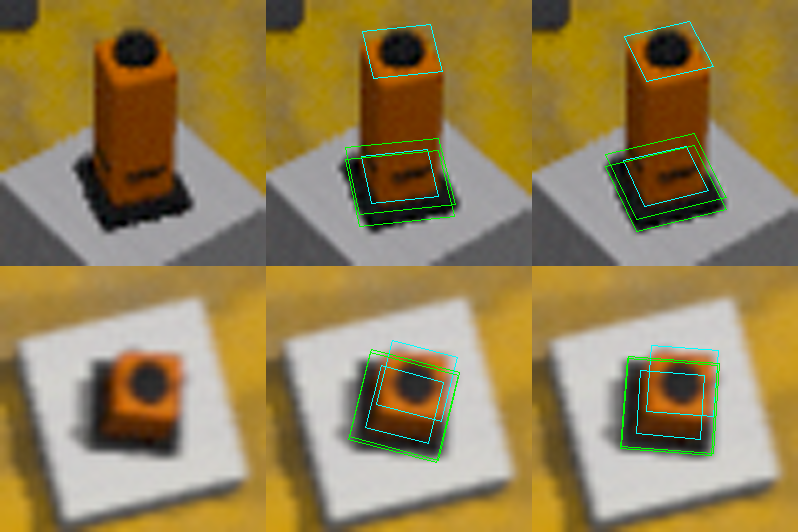

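```bash
cat >> h.py <<'E'
def Rt(zyaw_deg, n=(0,0,1)):
    n=np.asarray(n,float); x=-n/np.linalg.norm(n); a=np.radians(zyaw_deg)
    z=np.array([np.cos(a),np.sin(a),0]); z-=x*(z@x); z/=np.linalg.norm(z); return np.column_stack([x,np.cross(z,x),z])
E
python3 - <<'E'
from h import *
np.set_printoptions(precision=1,suppress=True)
print(sensors.state()["t"])
N=(-.3214,.1170,.9397)
N=np.array([-np.sin(np.radians(20))*np.cos(np.radians(-20)),-np.sin(np.radians(20))*np.sin(np.radians(-20)),np.cos(np.radians(20))])
for k in(0,180):
  for nm,p,R in [("retract",(.02,.42,.25),Rt(-105+k)),("r2",(.385,.13,.22),Rt(-80+k)),("sel",(.471,.155,.046),Rt(-80+k)),("sel45",(.471,.155,.046),Rt(-115+k)),("sel63",(.471,.155,.046),Rt(-143+k)),
    ("pick-x",(.4995,-.052,.071),Rt(-1+k)),("pick-y",(.4995,-.052,.071),Rt(-91+k)),("plate-x",np.array([.551,-.2245,.0457])+N*.06,Rt(-20+k,N)),("plate-y",np.array([.551,-.2245,.0457])+N*.06,Rt(-110+k,N))]:
    print(k,nm,planner.ik(p,R))
E
```

```text
2.4
0 retract [114.4  -5.5 -26.9   0.  -68.5 -39.4]
0 r2 [ 46.8  -5.8 -31.2   0.  -64.5  53.2]
0 sel [ 41.   15.3 -34.6   0.  -40.   59. ]
0 sel45 [ 41.   15.3 -34.6   0.  -40.   24. ]
0 sel63 [ 41.   15.3 -34.6   0.  -40.   -4. ]
0 pick-x [ 16.5  13.7 -32.4   0.  -43.9 162.5]
0 pick-y [ 16.5  13.7 -32.4   0.  -43.9  72.5]
0 plate-x [  0.3   7.8 -47.5  23.7 -17.2 138.1]
0 plate-y [  0.3   7.8 -47.5  23.7 -17.2  48.1]
180 retract [114.4  -5.5 -26.9   0.  -68.5 140.6]
180 r2 [  46.8   -5.8  -31.2    0.   -64.5 -126.8]
180 sel [  41.    15.3  -34.6   -0.   -40.  -121. ]
180 sel45 [  41.    15.3  -34.6    0.   -40.  -156. ]
180 sel63 None
180 pick-x [ 16.5  13.7 -32.4   0.  -43.9 -17.5]
180 pick-y [  16.5   13.7  -32.4    0.   -43.9 -107.5]
180 plate-x [  0.3   7.8 -47.5  23.7 -17.2 -41.9]
180 plate-y [   0.3    7.8  -47.5   23.7  -17.2 -131.9]
```

```bash
python3 - <<'E'
from h import *
np.set_printoptions(precision=3,suppress=True)
bot.servo_line((.11,.42,.24),velocity=.25)
bot.movep((.385,.13,.22),Rt(-80))
bot.servo_line((.471,.155,.14),velocity=.2)
s=sensors.state(); print(s["t"],s["tool_pos"],s["force"])
for n in("scene","top"):
    p=read_camera(n); cv2.imwrite(f"pics/{n}1.png",p["img"])
E
```

```text
5.75 [0.471 0.155 0.14 ] [0.159 0.33  1.062]
```

View pics/scene1.png

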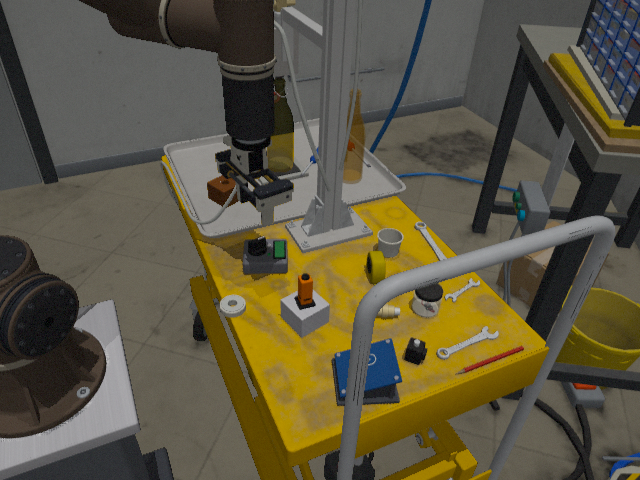

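View pics/top1.png

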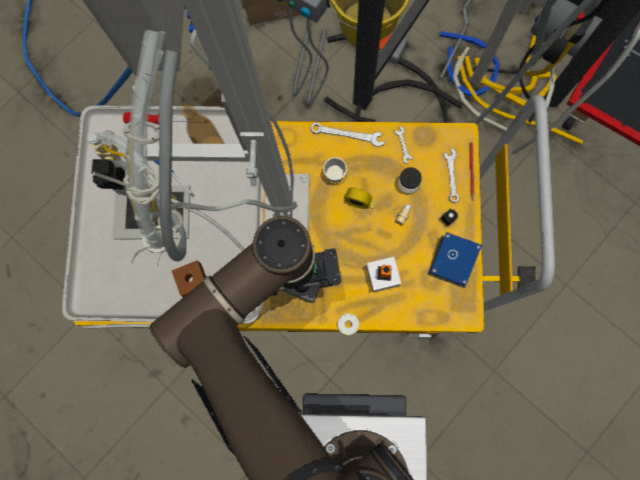

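The gripper hangs above the selector (scene (265,215)) and is clear of the post. Next I'll descend, grip the bar and turn it.

```bash
python3 - <<'E'
from h import *
np.set_printoptions(precision=3,suppress=True)
print(bot.servo_line((.471,.155,.046),velocity=.08,contact_N=8))
close_gripper(15)
s=sensors.state(); print(s["t"],s["tool_pos"],s["force"],s["ft_torque"],s["grip_width"])
for a in (15,30,45,60):
    bot.servo_line((.471,.155,.046),Rt(-80-a),velocity=.05)
    s=sensors.state(); print(s["t"],s["tool_pos"],s["force"],s["ft_torque"],s["grip_width"],s["q"][5])
E
```

```text
False
8.3417 [0.471 0.154 0.046] [ 3.267 -6.862  0.035] [-2.632 -1.381  0.115] 0.012127706247167726
8.75 [0.471 0.154 0.046] [ 4.072 -7.661  1.28 ] [-2.652 -1.446  0.054] 0.01195935482703554 44.00888624634754
9.1583 [0.471 0.154 0.046] [ 3.807 -7.87   0.477] [-2.792 -1.498 -0.045] 0.01162057253193671 29.005702857421117
9.5667 [0.471 0.153 0.046] [ 4.067 -8.281  0.732] [-2.941 -1.451 -0.062] 0.011664739719210353 14.002290277756405
9.975 [0.471 0.153 0.046] [ 4.134 -7.893  0.678] [-2.952 -1.42  -0.064] 0.011724830547658457 -1.002183344517435
```

```bash
python3 - <<'E'
from h import *
np.set_printoptions(precision=3,suppress=True)
open_gripper()
s=sensors.state(); print(s["t"],s["force"],s["ft_torque"],s["grip_width"])
bot.servo_line((.471,.155,.17),velocity=.2)
bot.movep((.4985,-.052,.22),Rt(179))
s=sensors.state(); print(s["t"],s["tool_pos"],s["q"])
ims=[]
for n in("scene","top"):
    p=read_camera(n); cv2.imwrite(f"pics/{n}2.png",p["img"])
    u,v,r=(266,255,35) if n=="scene" else (304,278,35)
    ims.append(cv2.resize(p["img"][v-r:v+r,u-r:u+r],(400,400),interpolation=cv2.INTER_CUBIC))
cv2.imwrite("pics/sel2.png",np.hstack(ims))
E
```

```text
11.275 [-0.121  0.391  0.35 ] [ 0.101  0.05  -0.012] 0.0875972107576586
12.9083 [ 0.498 -0.052  0.219] [ 16.536   4.376 -21.402  -0.019 -64.32  -17.521]
```

View pics/sel2.png

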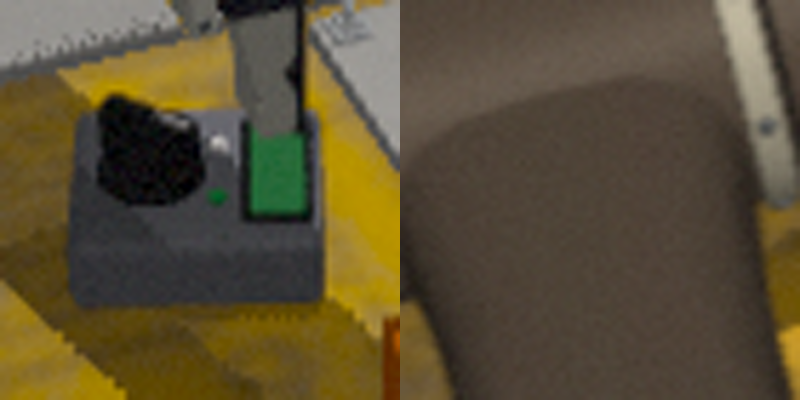

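View pics/scene2.png

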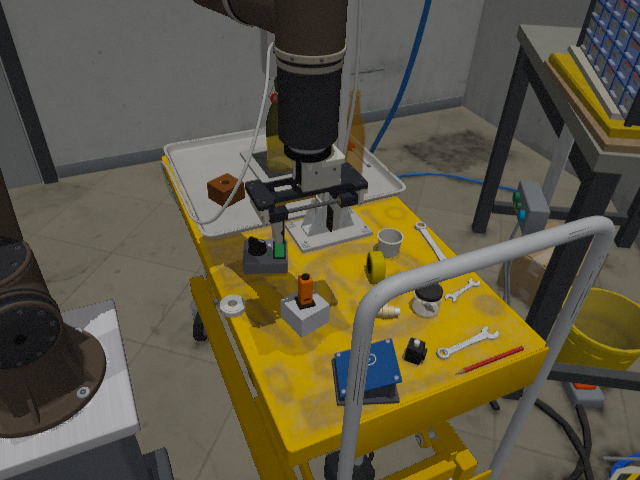

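```bash
python3 - <<'E'
from h import *
p=read_camera("scene"); u,v,r=262,250,20; s=20
b=cv2.resize(p["img"][v-r:v+r,u-r:u+r],(800,800),interpolation=cv2.INTER_CUBIC)[:600]
for y,c in ((10,(255,255,255)),(-22,(0,0,255)),(-52,(0,255,0))):
    a=np.radians(y); ax=np.array([.471,.154,.067]); d=np.array([np.cos(a),np.sin(a),0]); e=np.array([-d[1],d[0],0])
    q=[ax+.021*i*d+.006*j*e for i,j in((1,1),(1,-1),(-1,-1),(-1,1))]
    q=np.array([(w2p(p,x)-[u-r,v-r]+.5)*s for x in q]).astype(np.int32); cv2.polylines(b,[q],True,c,1)
    cv2.circle(b,tuple(((w2p(p,ax+.021*d)-[u-r,v-r]+.5)*s).astype(int)),5,c,-1)
cv2.imwrite("pics/sel3.png",b)
E
```

```text
(no output)
```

View pics/sel3.png

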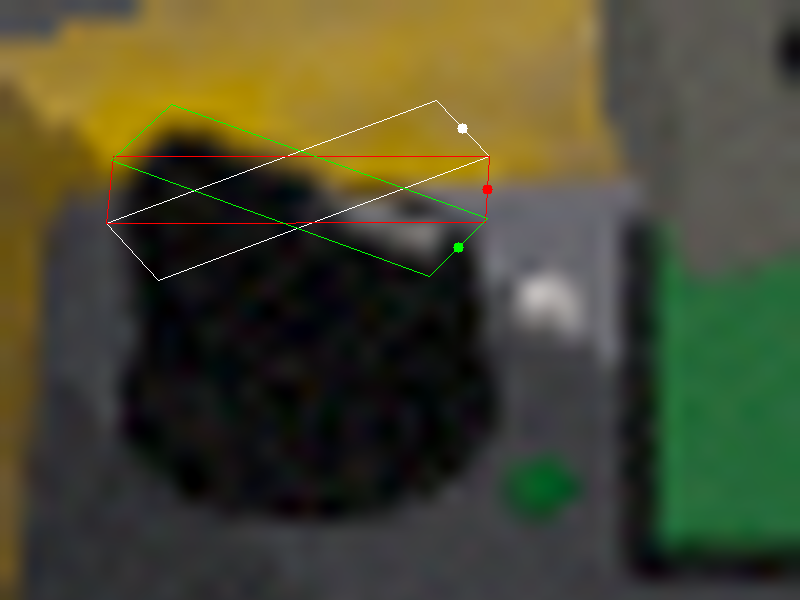

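The selector now matches the green-dot outline (-52°), so it has clicked over. Next I'll pick up the probe.

```bash
python3 - <<'E'
from h import *
np.set_printoptions(precision=3,suppress=True)
print(bot.servo_line((.4985,-.052,.072),velocity=.1,contact_N=8))
close_gripper(30)
s=sensors.state(); print(s["t"],s["tool_pos"],s["force"],s["grip_width"])
print(bot.servo_line((.4985,-.052,.19),velocity=.12))
s=sensors.state(); print(s["t"],s["tool_pos"],s["force"],s["grip_width"])
for n in("scene","top"):
    p=read_camera(n); cv2.imwrite(f"pics/{n}3.png",p["img"])
    for l in ("probe_grip","nose_tip","probe"):
        for d in models.spot_point(l,p)[:2]:
            X=c2w(p,d["centre"]); print(n,l,round(d["confidence"],2),X)
    if n=="scene": cv2.imwrite("pics/g3.png",cv2.resize(p["img"][180:340,220:400],(675,600),interpolation=cv2.INTER_CUBIC))
E
```

```text
False
15.7083 [ 0.499 -0.052  0.072] [-1.079  0.897 -0.353] 0.023942618925826692
False
16.8417 [ 0.498 -0.052  0.189] [-0.198 -0.813 -0.298] 0.024278356631587387
scene probe_grip 0.88 [ 0.501 -0.052  0.212]
scene probe 0.81 [ 0.497 -0.056  0.172]
top nose_tip 0.4 [0.774 0.074 0.002]
```

View pics/g3.png

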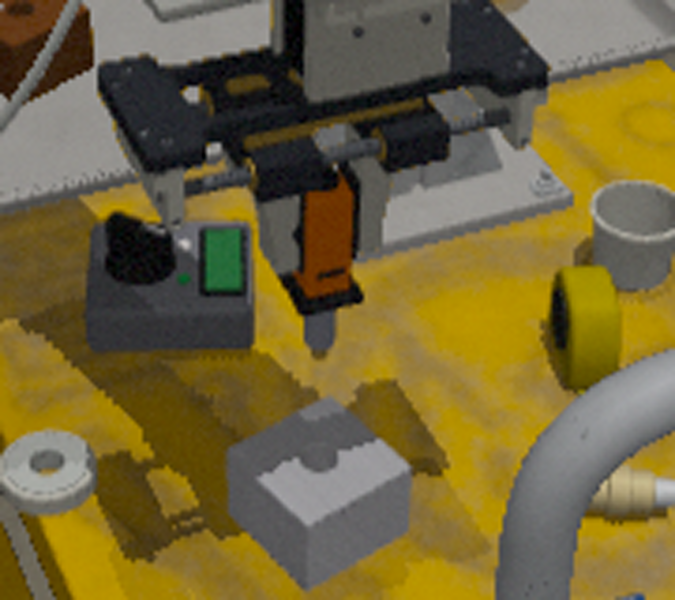

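```bash
python3 - <<'E'
from h import *
p=read_camera("scene")
T=np.array([.498,-.052,.1895-.065]); print(w2p(p,T))
im=p["img"]
def ov(c,pts,name,r=14):
    u,v=c; s=400/(2*r); b=cv2.resize(im[v-r:v+r,u-r:u+r],(400,400),interpolation=cv2.INTER_CUBIC)
    for X in pts:
        q=((w2p(p,X)-[u-r,v-r]+.5)*s).astype(int); cv2.circle(b,tuple(q),2,(0,0,255),-1)
    return b
a=[np.array([.498,-.052,.1895-.065])+np.array([.008*np.cos(t),.008*np.sin(t),.01]) for t in np.linspace(0,6.28,20)]
a+=[T+[.004*np.cos(t),.004*np.sin(t),0] for t in np.linspace(0,6.28,20)]
yaw=np.radians(-20);t=np.radians(20);c,s=np.cos(yaw),np.sin(yaw)
R=np.array([[c,-s,0],[s,c,0],[0,0,1]])@np.array([[np.cos(t),0,-np.sin(t)],[0,1,0],[np.sin(t),0,np.cos(t)]])
m=[np.array([.551,-.2245,.0457])+R@[.011*np.cos(k),.011*np.sin(k),0] for k in np.linspace(0,6.28,30)]+[np.array([.551,-.2245,.0457])]
o=np.array([.5399,-.2334,.043]); m+=[o+R@[x*.055,y*.0475,0] for x in(1,-1) for y in (1,-1)]
cv2.imwrite("pics/ov3.png",np.hstack([ov((305,268),a,0),ov((371,360),m,0)]))
E
```

```text
[304.37841667 273.74229804]
```

View pics/ov3.png

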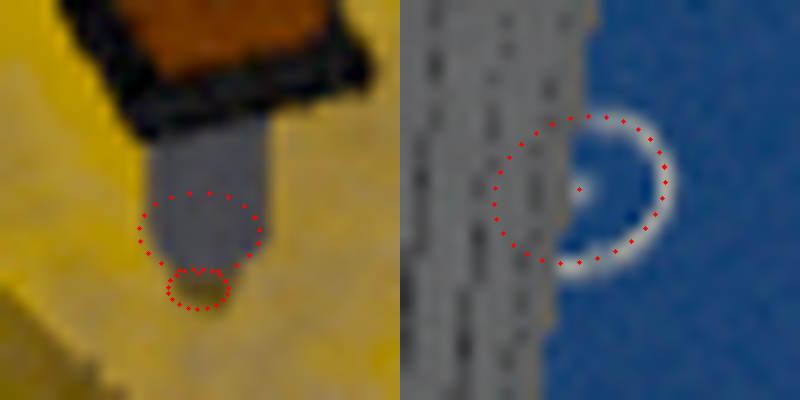

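The predicted and seen offsets of the nose tip and the ring match (about 0.5 px in the same direction), so the relative geometry is consistent. Now I'll approach the plate.

```bash
cat >> h.py <<'E'
_t=np.radians(20)
N=np.array([-np.sin(_t)*np.cos(_t),np.sin(_t)*np.sin(_t),np.cos(_t)])
MARK=np.array([.551,-.2245,.0457]); RP=Rt(160,N)
def plate(d,off=0): return MARK+off+N*(.065+d)
E
python3 - <<'E'
from h import *
np.set_printoptions(precision=3,suppress=True)
bot.servo_line(plate(.05),RP,velocity=.1)
bot.servo_line(plate(.015),RP,velocity=.05)
bot.wait(.3)
s=sensors.state(); print(s["t"],s["tool_pos"],plate(.015),s["force"],s["force"]@N,s["grip_width"],s["q"])
p=read_camera("scene"); cv2.imwrite("pics/s4.png",cv2.resize(p["img"][270:410,290:450],(685,600),interpolation=cv2.INTER_CUBIC))
q=read_camera("top"); cv2.imwrite("pics/t4.png",cv2.resize(q["img"][180:330,370:570],(800,600),interpolation=cv2.INTER_CUBIC))
print(w2p(p,plate(.015)-N*.065))
E
```

```text
20.2333 [ 0.525 -0.215  0.121] [ 0.525 -0.215  0.121] [ 0.052 -0.044 -1.25 ] -1.196715034143423 0.024263236821645898 [  1.286   5.613 -45.842  20.291 -20.974 -39.149]
[366.936 353.747]
```

View pics/s4.png

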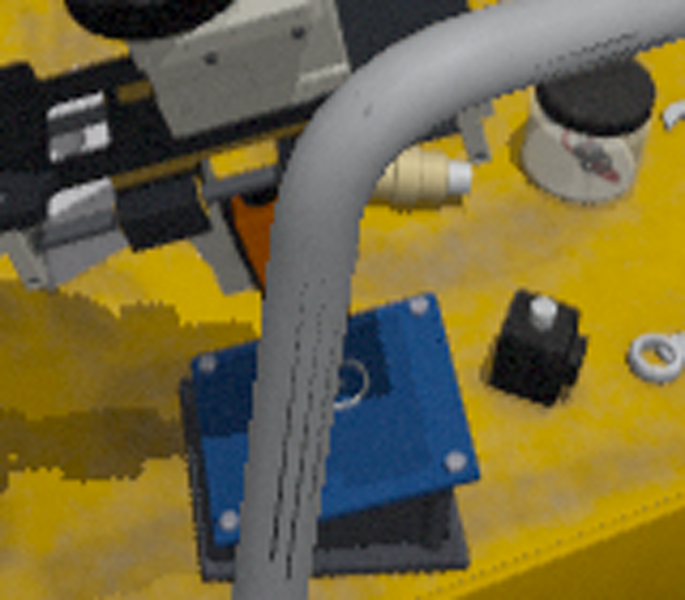

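View pics/t4.png

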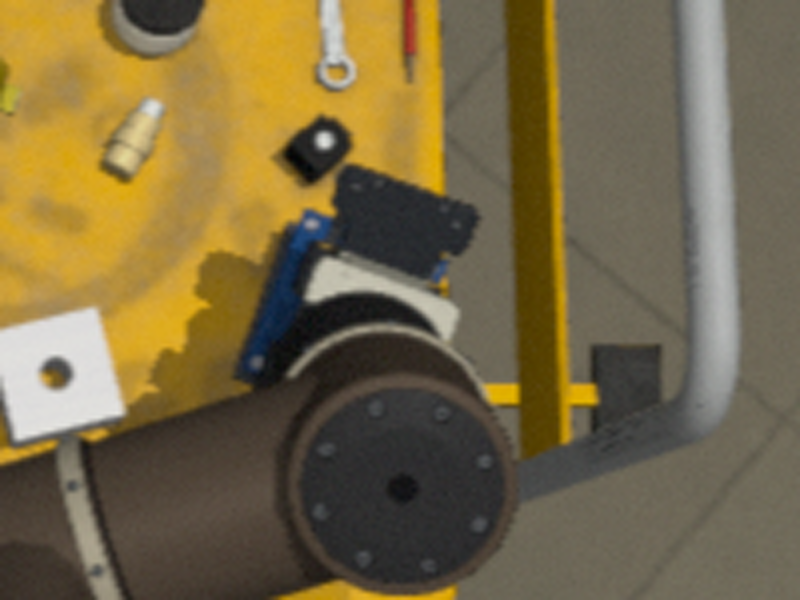

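The handle hides the probe's lower end in the scene view, while the ring's right half is visible at (350,385) in the crop. Nothing is touching yet. I'll press in slow steps with force readings.

```bash
python3 - <<'E'
from h import *
np.set_printoptions(precision=3,suppress=True)
f0=sensors.state()["force"]
hit=bot.servo_line(plate(.004),RP,velocity=.02,contact_N=4)
bot.wait(.2); s=sensors.state(); print("hit",hit,s["t"],(s["force"]-f0)@N,(s["tool_pos"]-MARK)@N-.065)
d=.004
while not hit and d>-.0045:
    d-=.001
    hit=bot.servo_line(plate(d),RP,velocity=.01,contact_N=6); bot.wait(.15)
    s=sensors.state(); F=(s["force"]-f0)@N; print(round(d,4),round(F,2),s["force"]-f0,round((s["tool_pos"]-MARK)@N-.065,4))
    if F>3.3: break
p=read_camera("scene"); cv2.imwrite("pics/s5.png",cv2.resize(p["img"][330:390,330:410],(800,600),interpolation=cv2.INTER_CUBIC)); print(s["t"])
E
```

```text
hit False 21.2333 1.8236417253599773 0.004103220861494117
0.003 0.86 [-0.169  0.423  0.801] 0.003
0.002 1.3 [ 0.123 -0.045  1.426] 0.002
0.001 1.66 [-0.083 -0.232  1.763] 0.001
0.0 2.97 [-0.661  0.804  2.83 ] 0.0001
-0.001 2.85 [-0.028  0.798  2.924] -0.0009
-0.002 4.44 [-0.019  0.956  4.597] -0.002
23.6333
```

View pics/s5.png

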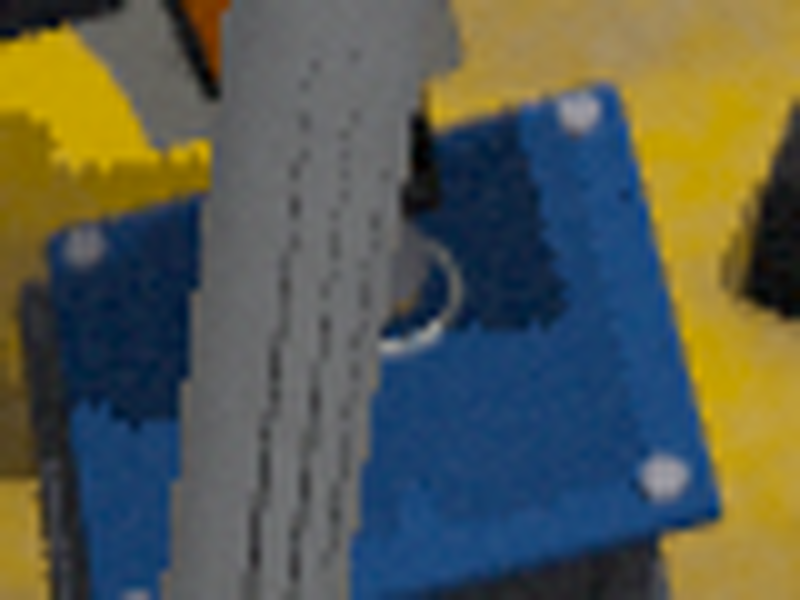

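```bash
python3 - <<'E'
from h import *
f=[]
for i in range(20):
    bot.wait(.05); f.append(sensors.state()["force"])
f=np.array(f); print(f.mean(0),(f@N).mean(),(f@N).std(), sensors.state()["t"])
p=read_camera("scene"); b=cv2.resize(p["img"][330:390,330:410],(800,600),interpolation=cv2.INTER_CUBIC)
R=np.column_stack([np.cross([-np.sin(-_t),np.cos(_t),0],N),[np.sin(_t),np.cos(_t),0],N])
e1=np.cross(np.array([0,1,0]),N);e1/=np.linalg.norm(e1);e2=np.cross(N,e1)
for r,h,c in((.010,0,(255,255,255)),(.012,0,(255,255,255)),(.004,0,(0,0,255)),(.008,.006,(0,255,0)),(.008,.039,(0,255,0))):
    for k in np.linspace(0,6.28,50):
        q=((w2p(p,MARK+N*h+r*(np.cos(k)*e1+np.sin(k)*e2))-[330,330]+.5)*10).astype(int); cv2.circle(b,tuple(q),1,c,-1)
cv2.imwrite("pics/s6.png",b)
E
```

```text
[-0.0929189   0.53489533  1.6252784 ] 1.6196965417676683 0.500106072158587 24.6833Traceback (most recent call last):
  File "<stdin>", line 7, in <module>
NameError: name '_t' is not defined. Did you mean: 'Rt'?
```

```bash
python3 - <<'E'
from h import *
bot.servo_line(plate(-.0033),RP,velocity=.005,contact_N=6)
f=[]
for i in range(30):
    bot.wait(.04); f.append(sensors.state()["force"])
f=np.array(f); s=sensors.state(); print(f.mean(0),(f@N).mean(),(f@N).std(), s["t"],(s["tool_pos"]-MARK)@N-.065,np.linalg.norm(np.cross(s["tool_pos"]-MARK,N)),s["grip_width"])
p=read_camera("scene"); b=cv2.resize(p["img"][330:390,330:410],(800,600),interpolation=cv2.INTER_CUBIC)
e1=np.cross(np.array([0,1,0]),N);e1/=np.linalg.norm(e1);e2=np.cross(N,e1)
for r,h,c in((.010,0,(255,255,255)),(.012,0,(255,255,255)),(.004,0,(0,0,255)),(.008,.006,(0,255,0)),(.008,.039,(0,255,0))):
    for k in np.linspace(0,6.28,50):
        q=((w2p(p,MARK+N*h+r*(np.cos(k)*e1+np.sin(k)*e2))-[330,330]+.5)*10).astype(int); cv2.circle(b,tuple(q),1,c,-1)
cv2.imwrite("pics/s6.png",b)
E
```

```text
[0.27499526 0.50137967 2.40579331] 2.2309747285174377 0.5243289952152692 26.3917 -0.0032883444242977344 7.560157299546128e-05 0.023828145582161047
```

View pics/s6.png

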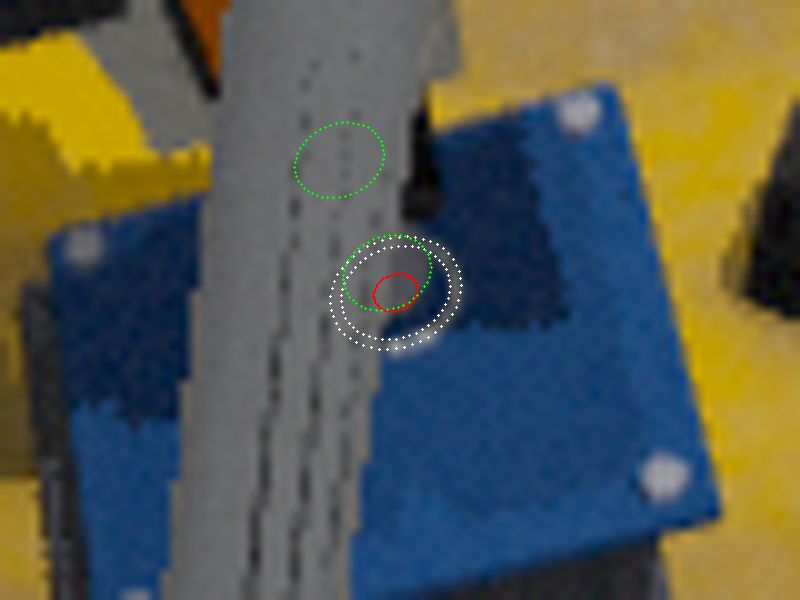

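The projected ring and tip agree with the picture to within about 1 px. The push is about 3.4 N with the probe's weight allowed for, so the nose is in about 3.8 mm. I'll hand in now.

```bash
python3 - <<'E'
from workcell import *
print(ticket.finish_job(), sensors.state()["t"])
E
```

```text
the job is handed in; nothing more can be done
the job is handed in; nothing more can be done
```

I turned the selector to the green dot, took the probe from the aluminium stand and handed the job in with its nose held in the white ring. The robot gave no verdict. The last clock reading before hand-in was 26.4 s of the 58 s allowed.

- **Selector:** I gripped the bar and turned it 60° clockwise, then let go. In the scene picture the bar then matched the outline for the green dot. I did not look at it again after that.
- **Probe:** It was held at 30 N, and the finger opening stayed at about 24 mm, the width of the grip.
- **Position and angle:** The tool was commanded square to the fitted plate. The projected ring and tip matched the picture to about 1 px (2 mm). The push handle hid the left half of the ring and most of the probe in the scene view, and the arm hid it from the top camera. The squareness therefore rests on the plate fit and the arm's own readings.
- **Push:** The mean push was about 3.4 N with the probe's weight allowed for, so the nose is in by about 3.8 mm, close to half way. Single force readings scattered by about 0.5 N, and none came near the 15 N limit.
- **Disagreements:** The two cameras differed by about 5 mm sideways on where the plate is. I used the combined fit, which agreed with the scene view once the tip and ring were compared in the same picture.
- **Bystanders:** I made no separate check of them after the moves, but they look undisturbed in the pictures.

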